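# Pop the green blade box open with the dowel

## Task

Take the thin wooden dowel out of its black stand and push it down through the round hole in the top of the green-lidded blade box, so that the spring catch underneath lets go and the green drawer springs out. Then put the dowel back in the hole of its stand and let go of it, leaving the green drawer open. The drawer of the blue-lidded box must stay shut.

Things in the scene. Friction and masses are not known exactly. Their poses are not given: they have to be found in the camera images.
- dowel_center (a point): Centre of a pale wooden dowel with a red band, 12 mm in diameter, 130 mm long, 30 g. It starts upright, loose, in the black stand, its z axis up along its length; this point is 65 mm above its foot. Grip it from above on the red band (20 mm tall, centred 25 mm above this point): that leaves 90 mm of dowel below the grip and 40 mm above.
- stand_mouth (a point): Centre of the mouth of the dowel's hole, in the top face of a fixed black block, 80 x 80 mm and 45 mm tall, on the table. The hole is 30 mm wide, 40 mm deep and vertical: the dowel has 9 mm of play all round. A dowel that stands or leans in it with its foot on the bottom is put away.
- green_hole (a point): Centre of the round hole in the green lid of a fixed steel blade box, on the lid's top face, 90 mm above the table; z points up. The box is 200 mm long (its x), 130 mm wide (its y) and 90 mm tall; the hole is 32 mm wide, on the centre line, 35 mm from the end nearer the robot. The lid is 8 mm thick.
- green_catch (a point): The top of the green box's orange catch plate, straight under the hole and 35 mm below its mouth; the plate, 46 x 56 mm, shows through the hole. Pressed down it gives against a spring (2 N at first, 4.5 N at the trip), lets the drawer go after 9 mm (44 mm below the mouth) and stops dead after 16 mm (51 mm below).
- green_drawer (a joint): Travel in m of the green-fronted drawer of the green-lidded box: 0 shut, 0.07 fully out. It slides out of the end away from the robot (the box's +x), driven by its own spring in about half a second once the catch trips, and stays out.
- blue_hole (a point): The same point of a second, identical blade box with a blue lid and drawer front, which is to be left alone.
- blue_drawer (a joint): Travel in m of the blue box's drawer: 0 shut, 0.07 fully out; it works in the same way and must stay shut.
Not all that is in view belongs to the job. What is shaped like the part that bears stand_mouth but red is not meant.

How it is judged (in metres and radians):
On the way:
1. the green drawer springs out while the dowel is down the green box's hole (value of joint green_drawer above 0.012 m and horizontal distance between dowel_center and green_hole below 0.03 m and z of dowel_center in the frame of green_hole below 0.045 m).
At the end, for the whole second after the job is handed in: The green drawer is at least 50 mm out, the blue drawer is shut (within 10 mm), and the dowel is back in the stand's hole: its foot at the bottom (within about 10 mm), its centre within 40 mm sideways of the mouth, upright or leaning by at most 30 degrees (value of joint green_drawer above 0.05 m and value of joint blue_drawer below 0.01 m and horizontal distance between dowel_center and stand_mouth below 0.04 m and z of dowel_center in the frame of stand_mouth between 0.01 and 0.035 m and angle between dowel_center's own z axis and vertical below 0.55 rad); the robot touches nothing.
It fails at once if the blue box's drawer springs open (value of joint blue_drawer above 0.01 m).
It also fails if it takes over 45 s, if anything falls off the work surface, if the arm or the gripper's body presses on something with over 40 N, if the wrist force passes 120 N, or if a joint passes its speed limit or range.

## Robot

A 7-joint arm with a two-finger parallel gripper is mounted at the origin on the work surface. World frame = base frame: x ahead of the robot, y to its left, z up, the work surface at z = 0. Lengths are in m, angles in degrees, forces in N, time in s.
With the tool pointing down it reaches from about 0.4 to 0.85 m from the base axis. Payload 4.5 kg.
Tool frame: the origin (TCP) lies on the centre line of the jaws, within the pads' length; the fingertips stand 14 mm ahead of it and the grasp point (between the pads) lies 5 mm behind it; z points along the fingers, y is the direction in which the jaws open and shut (so a half turn about z gives the same grasp; the last joint's range is limited). The gripper opens to 85 mm and grips with 20 to 120 N. Pads are 22 mm wide; open, the fingers measure 114 mm over their backs; the gripper's body (76 mm by 85 mm) begins 54 mm behind the grasp point. The pads swing forward as they close: fully open they stand 13 mm farther back than shut.
Start: joints at [77.624, 39.483, -11.15, 89.685, 9.013, 51.709, -12.324], TCP at [0.155, -0.606, 0.245] pointing down, gripper open.
Joint ranges: [-172.22, 172.22], [-26.19, 119.32], [-84.43, 86.54], [7.71, 146.69], [-57.33, 237.33], [2.42, 119.75], [-152.13, 152.13]. Speed limits (degrees/s): [147.25, 147.25, 180, 180, 180, 180, 180].

## Interface

Orientations are given as a 3x3 rotation matrix whose columns are the frame's x, y, z axes.
In Python, from rig import status, eyes, order gives the robot as it stands.
- The arm moves only by the shell command python3 -m pendant 'ROWS' [FORCE]. ROWS is text: rows parted by semicolons, each of 5 numbers parted by spaces: the shift along the tool's x, y, z in m, then the turn about the tool's z in rad, then the gripper command: -1 is shut, 1 is fully open, values between are in proportion. A call has 1 to 10 rows; each row is the pose to reach, as a shift and turn from the pose commanded when the call began, along the tool's axes at that moment; what a row does not reach only later rows make up. A row lasts 1/10 s, in which the tool goes at most 50 mm and 8.59 degrees, less where a joint would pass 70% of its speed; a pose out of reach is approached as far as the arm can. A call with a gripper value outside its range is refused whole. The fingers move at their own pace and stop on an object; FORCE is the grip in N (left out, the last holds). Time passes only in rows, so rows that repeat a pose let the fingers close. It gives the time, the measured TCP pose, the force and the opening at its end, in the units of the state.
- status.get_state(): the state, without advancing time (a new reading comes with each control period).
- eyes.read_camera(name): name is "scene" or "side" or "wrist"; returns a dict with "pixels" (420x560x3 uint8, red, green, blue), "intrinsics" (3x3 intrinsics, pixels), "extrinsics" (4x4, takes a point from world to camera coordinates). Camera axes: x right, y down, z forward; pixel columns grow to the right and rows downward; lengths in m; the calibration is good to about 2 mm. The wrist camera is an equidistant fisheye: a pixel r from the principal point sees the ray r / f radians off the axis. A picture is of the moment at which its call begins. There is no depth.
- order.close_job(): hands the job in, once; it reports no verdict.
Trained networks look in a picture, given as the dict that the camera call returned (one of the last four; its "shot" number tells which), for a name from the list of things; names that differ only in an ending like _2 or _b are one class to them, and where a whole thing is asked for, a point or a joint stands for the part that bears it (a point fixed in the world has none). Each returns a list of dicts, best first, with "confidence" (0 to 1); they miss things now and then, are a little off and sometimes report something else, mostly with a low value. They report only what shows in the picture. A call takes as long as a camera call. They do not tell look-alikes from the thing itself.
- eyes.look_for(thing, picture): "point" ([x, y, z] in m, in the coordinates of the camera as it stood for that picture, good to about 4 mm: the middle of the surface that is visible of it).
- eyes.mark_of(thing, picture): "point" ([x, y, z] in m, in the coordinates of the camera as it stood for that picture, good to about 4 mm: a listed point, or the origin of a listed thing).
The state is a dict: "time_s": time; "joint_pos": joint angles; "dq": joint speeds; "effort": joint torques, N m; "tcp_pos": TCP position; "tool_rot": TCP orientation; "wrist_force": force on the tool from outside, world axes, zero at the start; "torque": the same for the moment, N m; "opening": finger opening in m.
Only numpy, scipy, OpenCV 4.12 (cv2) and the standard library are available. Lean on these libraries where they do the work, as an engineer would, in place of code of your own. Each camera call takes 0.05 s, during which the arm holds its last target. There are 200 camera calls.

## Working session

There is one attempt and no reset: what is moved stays moved. The work goes in short steps, Python scripts to look and compute and a shell command to move; the robot and the scene stay as the last step left them, time stands still between calls to the robot, and variables do not carry over. Pictures are saved under pics/ and viewed, about 8 in all and at most 12, crops included, and the job is handed in when it is done.

```bash
mkdir -p pics; cat > h.py <<'E'
import numpy as np, cv2
from rig import status, eyes, order
def cam(n,save=None):
    p=eyes.read_camera(n)
    if save: cv2.imwrite('pics/'+save,cv2.cvtColor(np.array(p['pixels'],dtype=np.uint8),cv2.COLOR_RGB2BGR))
    return p
def w(p,pt):
    E=np.array(p['extrinsics']); return E[:3,:3].T@(np.array(pt)-E[:3,3])
def px(p,X):
    E=np.array(p['extrinsics']);K=np.array(p['intrinsics']);c=K@(E[:3,:3]@np.array(X)+E[:3,3]);return c[:2]/c[2]
E
python3 - <<'E'
from h import *
np.set_printoptions(precision=4,suppress=True)
s=status.get_state();print(s['time_s'],s['tcp_pos'],s['tool_rot'],s['opening'],s['wrist_force'])
for c in ['scene','side']:
    p=cam(c,c+'0.png')
    for t in ['dowel_center','stand_mouth','green_hole','blue_hole','green_catch']:
        for d in eyes.mark_of(t,p): 
            X=w(p,d['point']);print(c,t,round(d['confidence'],2),X,px(p,X))
a=np.hstack([cv2.imread('pics/scene0.png'),cv2.imread('pics/side0.png')]);cv2.imwrite('pics/a.png',cv2.resize(a,(800,300)))
E
```

```text
0.0 [ 0.1543 -0.605   0.2445] [[ 0.9689  0.2473 -0.0006]
 [ 0.2473 -0.9689  0.0018]
 [-0.0001 -0.0019 -1.    ]] 0.08534264517997145 [ 0.405  -0.4571 -0.2401]
scene dowel_center 0.7 [0.5391 0.2436 0.0694] [386.2927 267.1716]
scene stand_mouth 0.88 [0.5387 0.2411 0.045 ] [382.5389 274.2242]
scene stand_mouth 0.74 [0.6763 0.1972 0.0443] [324.3527 325.38  ]
scene stand_mouth 0.65 [0.4081 0.1815 0.0479] [378.9479 212.1519]
scene stand_mouth 0.64 [0.6411 0.3512 0.0436] [425.9264 355.747 ]
scene green_hole 0.59 [ 0.4963 -0.2673  0.0919] [172.4101 146.7809]
scene blue_hole 0.59 [ 0.4656 -0.0071  0.0883] [282.2233 181.4621]
scene green_catch 0.48 [ 0.4975 -0.2666  0.092 ] [172.2914 147.1697]
side dowel_center 0.55 [0.5345 0.2412 0.0739] [255.8061 150.3626]
side stand_mouth 0.88 [0.6369 0.3492 0.048 ] [284.7741 128.5167]
side stand_mouth 0.81 [0.5326 0.2466 0.0472] [254.859  156.9987]
side stand_mouth 0.79 [0.6786 0.1969 0.0442] [313.3975 163.2435]
side stand_mouth 0.57 [0.4089 0.1844 0.0484] [210.4231 178.9745]
side green_hole 0.9 [ 0.4973 -0.2688  0.0907] [287.0051 329.7581]
side blue_hole 0.86 [ 0.4625 -0.0143  0.0899] [244.1588 224.9502]
side blue_hole 0.6 [0.5342 0.2417 0.0729] [255.6645 150.5334]
side green_catch 0.76 [ 0.4984 -0.2698  0.0559] [286.9334 338.9973]
```

View pics/scene0.png

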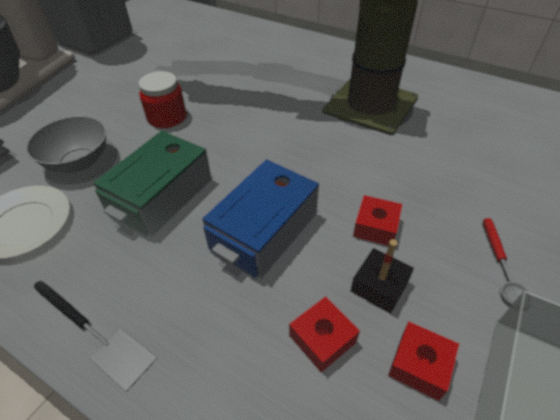

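View pics/side0.png

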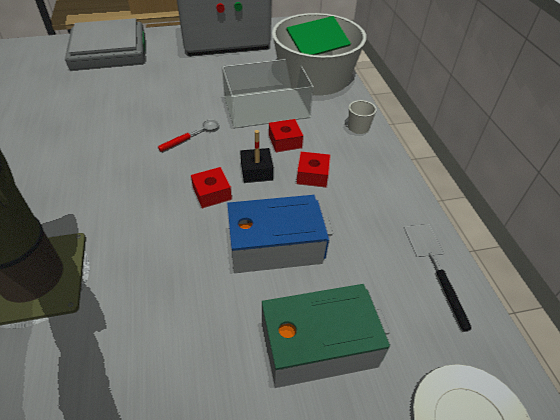

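The scene view shows the black stand with the dowel at (385,275), the green box hole at (172,148), the blue hole at (282,181) and three red decoy stands. The network results match the picture. Next I'll triangulate the dowel's top and band to check for lean.

```bash
python3 - <<'E'
from h import *
a=cam('scene');b=cam('side')
g=cv2.resize(cv2.cvtColor(a['pixels'],cv2.COLOR_RGB2BGR)[225:305,340:425],None,fx=5,fy=5)
k=cv2.resize(cv2.cvtColor(b['pixels'],cv2.COLOR_RGB2BGR)[115:195,215:300],None,fx=5,fy=5)
cv2.imwrite('pics/c1.png',cv2.resize(np.hstack([g,k]),(800,376)))
for X in [(.537,.243,.045),(.537,.243,.135),(.537,.243,.095)]: print(px(a,X),px(b,X))
E
```

```text
[383.91548801 273.97742709] [256.74751642 158.29934576]
[393.94875145 242.77932624] [256.35106107 130.69636802]
[389.24347772 257.41021929] [256.53319244 143.37716075]
```

View pics/c1.png

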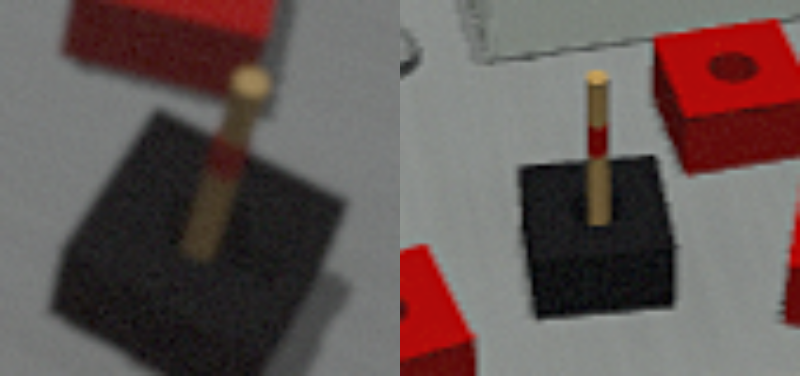

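```bash
python3 -m pendant '0.04 0 0 0 1;0.08 -0.02 0 0 1;0.12 -0.05 0 0 1;0.15 -0.08 0 0 1;0.18 -0.11 0 0 1;0.2 -0.15 0 0 1;0.22 -0.19 0 0 1;0.25 -0.23 0 0 1;0.28 -0.26 0 0 1;0.31 -0.29 0 0 1'
```

```text
time_s: 1.7
tcp_pos: [0.3839, -0.2464, 0.2456]
tool_rot: [[0.969, 0.247, 0.001], [0.247, -0.969, -0.0], [0.001, 0.001, -1.0]]
wrist_force: [-0.2, -0.1, 0.1]
opening: 0.0856
```

The dowel's top projects where an upright dowel at (0.537, 0.243) would, so it stands straight. Now to a point above it.

```bash
python3 -m pendant '0.027 -0.043 0 0 1;0.054 -0.087 0 0 1;0.08 -0.13 0 0 1;0.107 -0.174 0 0 1;0.134 -0.218 0 0 1;0.161 -0.262 0 0 1;0.188 -0.305 0 0 1;0.215 -0.349 0 0 1;0.242 -0.393 0.01 0 1;0.269 -0.436 0.02 0 1' && python3 -m pendant '0 0 0 0 1;0 0 0 0 1;0 0 0 0 1'
python3 - <<'E'
from h import *
np.set_printoptions(precision=4,suppress=True)
s=status.get_state();print(s['tcp_pos'])
for c in ['wrist','side','scene']:
    p=cam(c,c+'1.png')
    for t in ['dowel_center','stand_mouth','green_hole','blue_hole']:
        for d in eyes.mark_of(t,p): print(c,t,round(d['confidence'],2),w(p,d['point']))
E
```

```text
time_s: 2.7
tcp_pos: [0.5325, 0.2302, 0.2282]
tool_rot: [[0.969, 0.248, 0.002], [0.248, -0.969, 0.001], [0.002, -0.0, -1.0]]
wrist_force: [0.3, 0.5, 0.7]
opening: 0.0854
time_s: 3.0
tcp_pos: [0.5318, 0.226, 0.2279]
tool_rot: [[0.969, 0.246, -0.0], [0.246, -0.969, -0.002], [-0.001, 0.002, -1.0]]
wrist_force: [-0.4, 0.0, -0.1]
opening: 0.0855
[0.5318 0.226  0.2279]
wrist dowel_center 0.58 [0.5364 0.2427 0.0756]
wrist stand_mouth 0.92 [0.534  0.2399 0.0429]
wrist stand_mouth 0.89 [0.6794 0.1939 0.0437]
wrist stand_mouth 0.81 [0.4043 0.1812 0.046 ]
wrist stand_mouth 0.72 [0.6387 0.3514 0.0468]
wrist green_hole 0.18 [0.535  0.2443 0.0457]
wrist blue_hole 0.59 [ 0.464  -0.0071  0.0918]
side dowel_center 0.73 [ 0.4622 -0.0101  0.0911]
side dowel_center 0.6 [0.5343 0.2429 0.0757]
side stand_mouth 0.85 [0.6384 0.3491 0.0493]
side stand_mouth 0.74 [0.4081 0.183  0.0521]
side stand_mouth 0.64 [0.5336 0.2453 0.0456]
side stand_mouth 0.57 [0.6773 0.1969 0.0422]
side green_hole 0.87 [ 0.4986 -0.2684  0.0884]
side blue_hole 0.87 [ 0.4598 -0.0132  0.0888]
scene dowel_center 0.86 [0.5395 0.2444 0.0698]
scene stand_mouth 0.92 [0.68   0.1961 0.0454]
scene stand_mouth 0.81 [0.6389 0.3482 0.0461]
scene stand_mouth 0.8 [0.5365 0.2415 0.0441]
scene stand_mouth 0.56 [0.4039 0.1824 0.0477]
scene green_hole 0.75 [ 0.4976 -0.2665  0.0934]
scene blue_hole 0.91 [ 0.4624 -0.0126  0.0891]
```

View pics/wrist1.png

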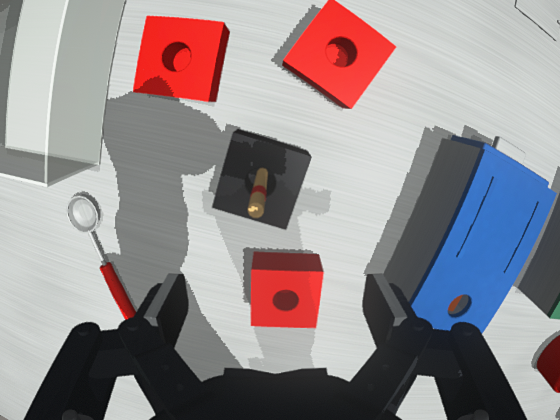

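The wrist view shows the dowel in the black stand at about (258,195), with the blue box to the right and well clear. Now I'll align over the dowel.

```bash
python3 -m pendant '0.009 -0.015 0.02 0 1;0.009 -0.015 0.05 0 1;0.009 -0.015 0.06 0 1;0.009 -0.015 0.06 0 1;0.009 -0.015 0.06 0 1'
python3 - <<'E'
from h import *
p=cam('wrist','wrist2.png')
for d in eyes.mark_of('dowel_center',p): print(round(d['confidence'],2),w(p,d['point']))
E
```

```text
time_s: 4.25
tcp_pos: [0.5374, 0.2443, 0.1686]
tool_rot: [[0.969, 0.247, 0.001], [0.247, -0.969, -0.0], [0.001, 0.0, -1.0]]
wrist_force: [-0.4, 0.7, 0.6]
opening: 0.0855
0.63 [0.53651223 0.24177154 0.07164574]
```

```bash
python3 -m pendant '0 0.001 0.03 0 1;0 0.001 0.06 0 1;0 0.001 0.079 0 1;0 0.001 0.079 0 1;0 0.001 0.079 0 0.3;0 0.001 0.079 0 -0.3;0 0.001 0.079 0 -1;0 0.001 0.079 0 -1;0 0.001 0.079 0 -1;0 0.001 0.079 0 -1' 40 && python3 -m pendant '0 0 0 0 -1;0 0 0 0 -1;0 0 0 0 -1;0 0 0 0 -1'
```

```text
time_s: 5.35
tcp_pos: [0.5374, 0.2437, 0.0894]
tool_rot: [[0.969, 0.247, 0.001], [0.247, -0.969, 0.0], [0.001, -0.0, -1.0]]
wrist_force: [0.5, 0.2, 4.4]
opening: 0.011
time_s: 5.75
tcp_pos: [0.5375, 0.2438, 0.0894]
tool_rot: [[0.969, 0.247, 0.001], [0.247, -0.969, 0.0], [0.001, -0.0, -1.0]]
wrist_force: [-0.4, 0.7, 6.6]
opening: 0.0109
```

```bash
python3 -m pendant '0 0 -0.015 0 -1;0 0 -0.04 0 -1;0 0 -0.07 0 -1;0 0 -0.1 0 -1;0 0 -0.13 0 -1;0 0 -0.15 0 -1;0 0 -0.15 0 -1;0 0 -0.15 0 -1'
python3 - <<'E'
from h import *
L=[]
for c in ['side','scene','wrist']:
    p=cam(c,c+'3.png')
    for d in eyes.mark_of('dowel_center',p): print(c,round(d['confidence'],2),w(p,d['point']))
    X=w(p,[0,0,0]);t=status.get_state()['tcp_pos']
    if c!='wrist':
        u,v=px(p,[t[0],t[1],t[2]-.02]).astype(int); L.append(cv2.resize(cv2.cvtColor(p['pixels'],cv2.COLOR_RGB2BGR)[max(0,v-50):v+50,max(0,u-66):u+66],(400,300)))
cv2.imwrite('pics/c3.png',np.hstack(L))
E
```

```text
time_s: 6.55
tcp_pos: [0.5369, 0.2434, 0.2391]
tool_rot: [[0.969, 0.247, 0.0], [0.247, -0.969, -0.0], [0.0, 0.0, -1.0]]
wrist_force: [0.1, 0.9, -1.4]
opening: 0.0104
side 0.59 [0.53421756 0.24282752 0.22307484]
side 0.16 [ 0.49745216 -0.26895144  0.05352853]
scene 0.86 [0.53776022 0.24608768 0.21548736]
wrist 0.91 [0.5374944  0.24269888 0.22560038]
```

View pics/c3.png

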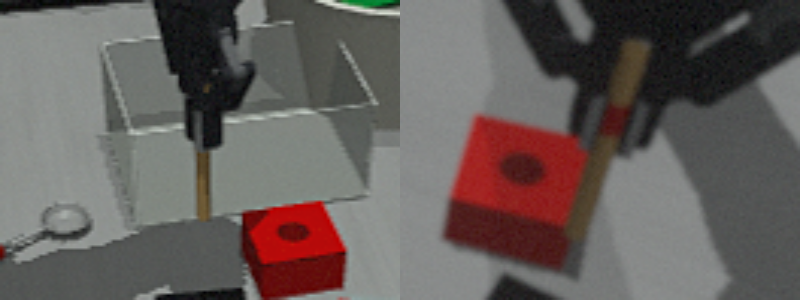

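The dowel hangs straight in the jaws with the red band at the pads. I'll carry it to the green hole, passing above the blue box with about 65 mm of clearance.

```bash
python3 -m pendant '-0.007 0.02 -0.005 0 -1;-0.02 0.06 -0.01 0 -1;-0.034 0.1 -0.01 0 -1;-0.047 0.14 -0.01 0 -1;-0.061 0.18 -0.01 0 -1;-0.074 0.22 -0.01 0 -1;-0.088 0.26 -0.01 0 -1;-0.101 0.3 -0.01 0 -1;-0.115 0.34 -0.01 0 -1;-0.128 0.38 -0.01 0 -1' && python3 -m pendant '-0.014 0.04 0 0 -1;-0.027 0.08 0 0 -1;-0.036 0.106 0.01 0 -1;-0.036 0.106 0.02 0 -1;-0.036 0.106 0.04 0 -1;-0.036 0.106 0.04 0 -1'
python3 - <<'E'
from h import *
print(status.get_state()['tcp_pos'])
for c in ['side','scene','wrist']:
    p=cam(c,c+'4.png')
    for t in ['dowel_center','green_hole']:
        for d in eyes.mark_of(t,p): print(c,t,round(d['confidence'],2),w(p,d['point']))
E
```

```text
time_s: 7.85
tcp_pos: [0.5065, -0.1579, 0.2486]
tool_rot: [[0.969, 0.247, -0.001], [0.247, -0.969, 0.0], [-0.001, -0.0, -1.0]]
wrist_force: [1.1, 0.6, -0.9]
opening: 0.0112
time_s: 8.45
tcp_pos: [0.4966, -0.2664, 0.2063]
tool_rot: [[0.969, 0.248, -0.005], [0.248, -0.969, 0.003], [-0.004, -0.004, -1.0]]
wrist_force: [-0.5, 0.9, -0.1]
opening: 0.0107
[ 0.49663576 -0.26638021  0.20633193]
side dowel_center 0.66 [ 0.49235345 -0.26727442  0.1882642 ]
side green_hole 0.79 [ 0.49816988 -0.26905651  0.08852101]
scene dowel_center 0.49 [ 0.50244931 -0.26486465  0.18820351]
scene green_hole 0.74 [ 0.49603436 -0.26597912  0.09280044]
wrist dowel_center 0.77 [ 0.49885905 -0.26727831  0.19303778]
wrist green_hole 0.74 [ 0.50204846 -0.2662192   0.089568  ]
```

View pics/wrist4.png

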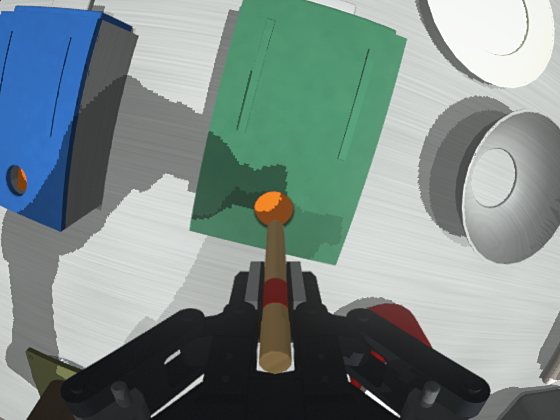

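The foot lies over the orange-showing green hole (273,209), and everything agrees within about 3 mm. I'll lower in.

```bash
python3 -m pendant '0.002 0 0 0 -1;0.002 0 0.015 0 -1;0.002 0 0.03 0 -1;0.002 0 0.045 0 -1;0.002 0 0.058 0 -1;0.002 0 0.058 0 -1' 60 && python3 -m pendant '0 0 0.008 0 -1;0 0 0.014 0 -1;0 0 0.019 0 -1;0 0 0.019 0 -1;0 0 0.019 0 -1;0 0 0.019 0 -1'
```

```text
time_s: 9.5
tcp_pos: [0.4994, -0.2668, 0.1494]
tool_rot: [[0.969, 0.247, -0.003], [0.247, -0.969, 0.001], [-0.003, -0.002, -1.0]]
wrist_force: [-0.1, 0.0, -0.2]
opening: 0.0106
time_s: 10.1
tcp_pos: [0.5008, -0.2676, 0.1323]
tool_rot: [[0.969, 0.247, 0.001], [0.247, -0.969, -0.001], [0.001, 0.001, -1.0]]
wrist_force: [0.7, 0.6, 1.8]
opening: 0.0103
```

```bash
python3 -m pendant '-0.001 0 0.002 0 -1;-0.001 0 0.005 0 -1;-0.001 0 0.005 0 -1;-0.001 0 0.005 0 -1;-0.001 0 0.005 0 -1;-0.001 0 0.005 0 -1;-0.001 0 0.005 0 -1'
python3 - <<'E'
from h import *
p=cam('side','side5.png');q=cam('scene','scene5.png')
cv2.imwrite('pics/c5.png',np.hstack([cv2.resize(cv2.imread('pics/side5.png')[180:420,220:540],(400,300)),cv2.resize(cv2.imread('pics/scene5.png')[60:270,60:340],(400,300))]))
E
```

```text
time_s: 10.8
tcp_pos: [0.5, -0.2677, 0.1272]
tool_rot: [[0.969, 0.247, 0.001], [0.247, -0.969, -0.0], [0.001, 0.001, -1.0]]
wrist_force: [3.2, 0.4, 4.4]
opening: 0.0105
```

View pics/c5.png

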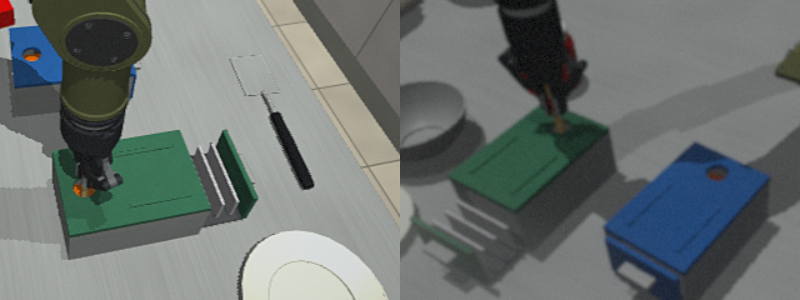

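The green drawer is out (crop: front panel at (238,172)) and the blue drawer is shut. I'll withdraw and carry the dowel back.

```bash
python3 -m pendant '0 0 -0.01 0 -1;0 0 -0.03 0 -1;0 0 -0.06 0 -1;0 0 -0.09 0 -1;0 0 -0.11 0 -1;0 0 -0.12 0 -1;0 0 -0.12 0 -1' && python3 -m pendant '0.007 -0.02 0 0 -1;0.02 -0.06 0 0 -1;0.033 -0.1 0 0 -1;0.046 -0.14 0 0 -1;0.06 -0.18 0 0 -1;0.073 -0.22 0 0 -1;0.086 -0.26 0 0 -1;0.099 -0.3 0 0 -1;0.113 -0.34 0 0 -1;0.126 -0.38 0 0 -1' && python3 -m pendant '0.013 -0.04 0 0 -1;0.027 -0.08 0 0 -1;0.035 -0.106 0.01 0 -1;0.035 -0.106 0.03 0 -1;0.035 -0.106 0.06 0 -1;0.035 -0.106 0.08 0 -1;0.035 -0.106 0.08 0 -1'
python3 - <<'E'
from h import *
print(status.get_state()['tcp_pos'])
for c in ['side','scene','wrist']:
    p=cam(c,c+'6.png')
    for t in ['dowel_center','stand_mouth']:
        for d in eyes.mark_of(t,p):
            X=w(p,d['point'])
            if np.hypot(X[0]-.536,X[1]-.243)<.05: print(c,t,round(d['confidence'],2),X)
E
```

```text
time_s: 11.6
tcp_pos: [0.4986, -0.2678, 0.2476]
tool_rot: [[0.969, 0.247, -0.001], [0.247, -0.969, -0.0], [-0.001, 0.0, -1.0]]
wrist_force: [0.1, 0.2, -1.0]
opening: 0.0106
time_s: 12.6
tcp_pos: [0.5259, 0.1327, 0.2452]
tool_rot: [[0.969, 0.247, -0.004], [0.247, -0.969, -0.002], [-0.005, 0.001, -1.0]]
wrist_force: [0.3, 0.1, -0.4]
opening: 0.0102
time_s: 13.3
tcp_pos: [0.5317, 0.2412, 0.1626]
tool_rot: [[0.969, 0.248, -0.009], [0.248, -0.969, -0.005], [-0.01, 0.003, -1.0]]
wrist_force: [-0.5, 0.8, 0.1]
opening: 0.0104
[0.53172031 0.24118825 0.16258365]
side dowel_center 0.5 [0.53008576 0.23901282 0.14728726]
side stand_mouth 0.68 [0.53474347 0.24358533 0.04952562]
scene dowel_center 0.68 [0.53652189 0.24415494 0.14670276]
scene stand_mouth 0.84 [0.53811145 0.24179379 0.04421565]
wrist dowel_center 0.97 [0.5362314  0.24136895 0.15057683]
wrist stand_mouth 0.88 [0.53614899 0.24059398 0.0453038 ]
```

View pics/wrist6.png

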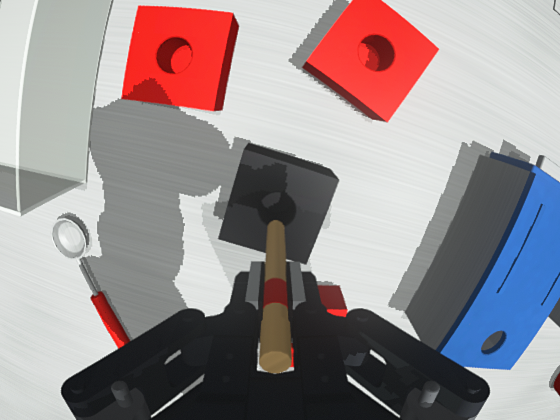

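The foot hangs over the black stand's hole (277,208). I'll shift 3–4 mm along x, lower, and check height and force before releasing.

```bash
python3 -m pendant '0.003 0 0 0 -1;0.003 0 0.01 0 -1;0.003 0 0.025 0 -1;0.003 0 0.04 0 -1;0.003 0 0.055 0 -1;0.003 0 0.066 0 -1;0.003 0 0.069 0 -1;0.003 0 0.069 0 -1;0.003 0 0.069 0 -1'
```

```text
time_s: 14.65
tcp_pos: [0.5385, 0.2441, 0.0983]
tool_rot: [[0.969, 0.247, 0.001], [0.247, -0.969, 0.0], [0.001, -0.0, -1.0]]
wrist_force: [-0.1, 1.1, -0.9]
opening: 0.0103
```

```bash
python3 -m pendant '-0.002 0 0.003 0 -1;-0.002 0 0.006 0 -1;-0.002 0 0.006 0 -1;-0.002 0 0.006 0 -1' && python3 -m pendant '0 0 0 0 -0.7;0 0 0 0 -0.4;0 0 0 0 0;0 0 0 0 0.5;0 0 0 0 1;0 0 0 0 1;0 0 0 0 1;0 0 0 0 1;0 0 0 0 1;0 0 0 0 1' && python3 -m pendant '0 0 -0.01 0 1;0 0 -0.03 0 1;0 0 -0.06 0 1;0 0 -0.09 0 1;0 0 -0.12 0 1;0 0 -0.14 0 1;0 0 -0.14 0 1;0 0 -0.14 0 1'
python3 - <<'E'
from h import *
for c in ['side','scene','wrist']:
    p=cam(c,c+'7.png')
    for t in ['dowel_center','stand_mouth']:
        for d in eyes.mark_of(t,p):
            X=w(p,d['point'])
            if np.hypot(X[0]-.536,X[1]-.243)<.05: print(c,t,round(d['confidence'],2),X)
E
```

```text
time_s: 15.05
tcp_pos: [0.5362, 0.2434, 0.092]
tool_rot: [[0.969, 0.247, 0.0], [0.247, -0.969, -0.0], [0.0, 0.0, -1.0]]
wrist_force: [0.6, 0.6, -0.7]
opening: 0.0105
time_s: 16.05
tcp_pos: [0.5361, 0.2433, 0.0919]
tool_rot: [[0.969, 0.247, -0.0], [0.247, -0.969, -0.0], [-0.0, 0.0, -1.0]]
wrist_force: [-0.7, -0.1, -0.6]
opening: 0.0858
time_s: 16.85
tcp_pos: [0.5361, 0.2433, 0.2324]
tool_rot: [[0.969, 0.247, 0.001], [0.247, -0.969, 0.0], [0.001, -0.0, -1.0]]
wrist_force: [-1.0, -0.6, -0.8]
opening: 0.0854
side dowel_center 0.67 [0.53344611 0.24467138 0.07092065]
side dowel_center 0.44 [0.53518939 0.24706572 0.04742133]
side stand_mouth 0.74 [0.53449468 0.24759614 0.04654041]
scene dowel_center 0.86 [0.53729119 0.24755794 0.06774715]
scene stand_mouth 0.74 [0.53581086 0.24275235 0.04509224]
wrist dowel_center 0.71 [0.53520708 0.2399761  0.07633757]
wrist stand_mouth 0.94 [0.53599354 0.24220485 0.04434782]
```

View pics/side7.png

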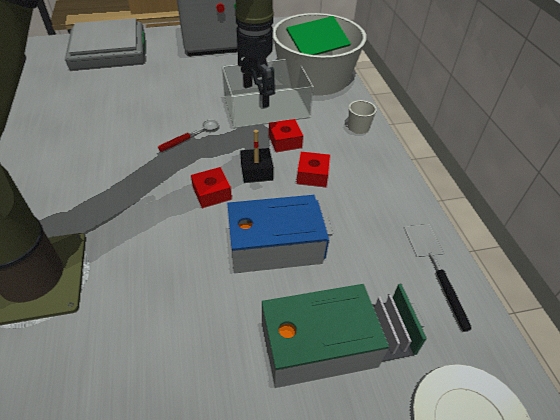

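The dowel stands in the black stand at (257,150). The green drawer is fully out at (405,320), the blue one is shut, and the gripper is clear, so I'll hand in.

```bash
python3 -c "
from rig import order
print(order.close_job())"
```

```text
the job is handed in; nothing more can be done
None
```

I took the dowel from the black stand and pushed it about 48 mm down the green box's hole, which tripped the catch. I then put it back in the stand and let go, and handed in at about 17 s.

- **Drawers:** the last picture shows the green drawer out and the blue one shut. I judged this by eye and did not measure the travel. The green drawer was also seen out while the dowel was still down the hole.
- **Dowel:** it stands upright in the stand. Its centre measured within about 5 mm sideways of the mouth and 23–32 mm above it, against the allowed 10–35 mm. The 32 mm came from the wrist camera. The side and scene cameras gave 23–24 mm, close to the expected 25 mm.
- **Robot:** the gripper was open and about 85 mm above the top of the dowel, touching nothing. The highest wrist force I saw was about 7 N, while gripping.

No check failed. The only other differences were position readings 3–6 mm apart between cameras, about what the networks' stated accuracy allows.

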